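# Snap the green pattern block into its clip stand

## Robot

A 6-joint arm with a two-finger parallel gripper is mounted at the origin on the work surface. World frame = base frame: x ahead of the robot, y to its left, z up, the work surface at z = 0. Lengths are in mm, angles in rad, forces in N, time in s.
With the tool pointing down it reaches from about 400 to 925 mm from the base axis. Payload 12.5 kg.
Tool frame: the origin (TCP) lies midway between the tips of the shut fingers; the grasp point (between the pads) lies 19 mm behind it (env.pinch_z is the distance from the TCP to the grasp point, in mm); z points along the fingers, y is the line along which they close (so a half turn about z gives the same grasp; the last joint's range is limited). The gripper opens to 95 mm and grips with 3 to 60 N. Pads are 20 mm wide; open, the fingers measure 119 mm over their backs; the gripper's body (75 mm by 180 mm) begins 59 mm behind the grasp point.
Start: joints at [-1.209, 0.491, 1.559, -0, 1.092, -0.106], TCP at [281.852, -557.859, 214.661] pointing down, gripper open.
Joint ranges: [-3.1, 3.1], [-0.84, 2.19], [0.05, 2.79], [-1.13, 4.28], [0.06, 2.93], [-2.69, 2.69]. Speed limits (rad/s): [2.22, 2.22, 2.79, 3.14, 3.14, 3.14].

## Interface

Orientations are given as [roll, pitch, yaw] about the fixed x, y, z axes, in that order (R = Rz(yaw) Ry(pitch) Rx(roll)).
In Python, from cell import readout, eyes, job_done, env gives the robot as it stands.
- The arm moves only by the shell command python3 -m jog 'ROWS'. ROWS is a JSON object of lists of equal length, an entry for each row: "dp": the shift along the tool's x, y, z in mm, a list of three; "twist": the turn about the tool's z in degrees; "claw": the closure, from -1 (fully open) to 1 (shut). A call has 1 to 8 rows; each row is the pose to reach, as a shift and turn from the pose commanded when the call began, along the tool's axes at that moment; what a row does not reach only later rows make up. A row lasts 1/12 s, in which the tool goes at most 41.7 mm and 7.16 degrees, less where a joint would pass 70% of its speed; a pose out of reach is approached as far as the arm can. A call with a gripper value outside its range is refused whole. The fingers move at their own pace and stop on an object; the grip force is fixed at half the most. Time passes only in rows, so rows that repeat a pose let the fingers close. It gives the time, the measured TCP pose, the force and the opening at its end, in the units of the state.
- readout.state(): the state, without advancing time (a new reading comes with each control period).
- eyes.read_camera(name): name is "scene" or "side" or "wrist"; returns the picture (400x640x3 uint8, red, green, blue); there is no depth.
- eyes.camera_model(name): a dict with "intrinsics" (3x3 intrinsics, pixels), "R" (3x3) and "t" (3): a world point X has camera coordinates R X + t. Camera axes: x right, y down, z forward; pixel columns grow to the right and rows downward; lengths in mm; the calibration is good to about 2 mm. A picture is of the moment at which its call begins: read the wrist's pose just before it. camera_model takes no time and is no camera call; for the wrist camera it gives the pose at the moment of the call.
- job_done(): hands the job in, once; it reports no verdict.
The state is a dict: "t": time; "joints": joint angles; "qvel": joint speeds; "tau": joint torques, N m; "eef_pos": TCP position; "tcp_rot": TCP orientation; "ft_force": force on the tool from outside, world axes, zero at the start; "moment": the same for the moment, N m; "opening": opening from 0.0 (shut) to 1.0 (fully open).
Only numpy, scipy, OpenCV 4.12 (cv2) and the standard library are available. Lean on these libraries where they do the work, as an engineer would, in place of code of your own. Each camera call takes 0.05 s, during which the arm holds its last target. There are 200 camera calls.

## Task

Put the green pattern block with the tapered brass ends away in the spring-clip stand on the pottery bench: press it straight down between the two steel clips until it snaps in and lies fully home on the rests, then let go. Leave the brown and the blue block where they are.

Things in the scene. Friction and masses are not known exactly. Their poses are not given: they have to be found in the camera images.
- green_center (a point): Green pattern block with light grooves, loose: 34 mm wide (x), 34 high (z), 140 g. Green part 100 mm long (y) with a 10 mm brass cone at each end (diameter 32 narrowing to 10): 120 mm overall. Point: its centre, 17 mm above its underside; z up. Same either way round. Grasp across the 34 mm width near the middle.
- stand_seat (a point): Clip stand, fixed, 60 x 160 mm (x, y). Point: seat of the block's centre, 51 mm above the bench; block then lies along y on rests 34 mm high. A steel spring clip, 30 mm wide, stands at each y end: top 95 mm up, flared to y = +/-68; inner bead 62 mm up at y = +/-55, yields outwards. Pressing in: last 30 mm, 6 to 10 N down (more if off centre); the flare takes 7 mm error along y. Base 12 mm thick.
- brown_center (a point): A bystander: a dark brown pattern block, 34 x 120 x 34 mm with square ends, lying on the bench, long axis y; this point is its centre, 17 mm up. Leave it alone.
- blue_center (a point): A bystander: a short blue pattern block, 34 x 80 x 34 mm with square ends, lying on the bench, long axis y; this point is its centre, 17 mm up. Leave it alone.
Not all that is in view belongs to the job. What is meant by the part that bears stand_seat is not red, and is the larger of those in its own colour.

How it is judged (in metres and radians):
At the end, for the whole second after the job is handed in: The green block is snapped into the stand and lies still on the rests, released: its centre within 12 mm of the seat across the stand (x), within 6 mm along it (y, where the clips centre it) and within 4 mm in height, its long axis within 10 degrees of the stand's (x of green_center in the frame of stand_seat between -0.012 and 0.012 m and y of green_center in the frame of stand_seat between -0.006 and 0.006 m and z of green_center in the frame of stand_seat between -0.004 and 0.004 m and angle between the y axis of green_center and the y axis of stand_seat, either way round below 0.18 rad and linear speed of green_block below 0.02 m/s); the robot touches nothing.
It fails at once if the brown block is moved by more than 30 mm (distance of brown_center from where it was at the start of the episode above 0.03 m).
It fails at once if the blue block is moved by more than 30 mm (distance of blue_center from where it was at the start of the episode above 0.03 m).
It also fails if it takes over 38 s, if anything falls off the work surface, if the arm or the gripper's body presses on something with over 40 N, if the wrist force passes 120 N, or if a joint passes its speed limit or range.

## Working session

There is one attempt and no reset: what is moved stays moved. The work goes in short steps, Python scripts to look and compute and a shell command to move; the robot and the scene stay as the last step left them, time stands still between calls to the robot, and variables do not carry over. Pictures are saved under pics/ and viewed, on a budget of 10 in all, crops included, one or two more only if the job needs it, and the job is handed in when it is done.

```bash
mkdir -p pics; cat > h.py <<'E'
import numpy as np, cv2
from cell import readout, eyes, job_done, env
def snap(name,f=None):
    m=eyes.camera_model(name); im=eyes.read_camera(name)
    if f: cv2.imwrite('pics/'+f+'.png',im[:,:,::-1])
    np.savez('/tmp/'+name+'.npz',im=im,K=m['intrinsics'],R=m['R'],t=m['t'])
    return im,m
def load(name): return np.load('/tmp/'+name+'.npz')
def ray(m,uv):
    K,R,t=[np.array(m[k]) for k in (('intrinsics' if 'intrinsics' in m else 'K'),'R','t')]
    return -R.T@t, R.T@np.linalg.solve(K,np.array([uv[0],uv[1],1.]))
def onplane(m,uv,z):
    c,d=ray(m,uv); return c+d*(z-c[2])/d[2]
def tooloff(p):
    from scipy.spatial.transform import Rotation as Ro
    s=readout.state(); return Ro.from_euler('xyz',s['tcp_rot']).as_matrix().T@(np.array(p)-s['eef_pos'])
E
python3 - <<'E'
from h import *
print(readout.state())
a,m=snap('scene');b,n=snap('side')
cv2.imwrite('pics/a.png',a[:,:,::-1]);cv2.imwrite('pics/b.png',b[:,:,::-1])
for q in(m,n): print(ray(q,(320,200)))
E
```

```text
{'t': 0.0, 'joints': array([-1.20860933e+00,  4.91538379e-01,  1.55944656e+00,  2.29948733e-05,
        1.09167502e+00, -1.05613779e-01]), 'qvel': array([-0.00036698,  0.00011565,  0.00039963, -0.00052211,  0.00078922,
        0.00122714]), 'tau': array([ 1.60232968e-03, -6.12638998e+01, -2.58180428e+01,  6.92947721e-02,
        4.83002071e-02, -1.61325006e-04]), 'eef_pos': array([ 281.76138469, -557.62086786,  214.07589552]), 'tcp_rot': array([-3.14053344e+00, -1.32793918e-04,  4.67790091e-01]), 'ft_force': array([-0.09586114, -0.67614221,  0.21390212]), 'moment': array([ 0.00365893, -0.01345596, -0.01070888]), 'opening': 1.001042724856161}
(array([1143.67453111,  170.91743056,  645.82196697]), array([-0.69298507, -0.18999074, -0.69548515]))
(array([386.45483119, 672.90333903, 514.98403694]), array([ 0.20266584, -0.83659236, -0.50910552]))
```

View pics/a.png

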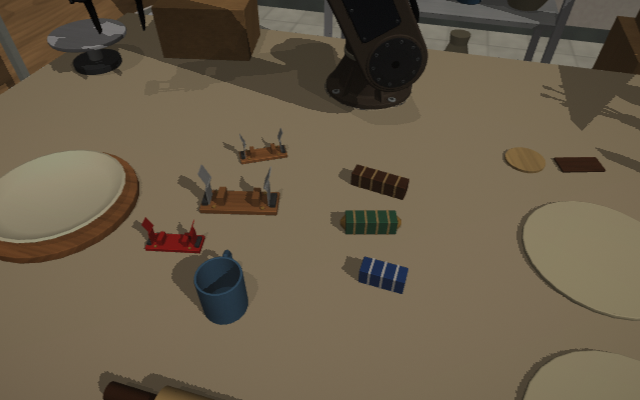

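View pics/b.png

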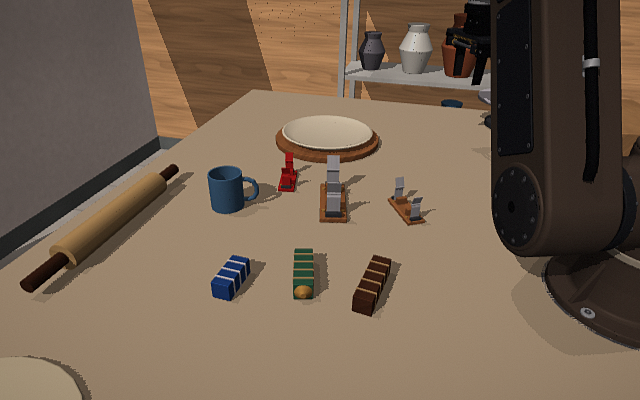

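Candidates for the stand are the wooden one at (239,202), a smaller wooden one at (263,153) and a red one at (175,242), all in the scene view. The one at (239,202) fits: it isn't red and is the larger of the two wooden ones. The green block is at (371,222), the brown at (380,181) and the blue at (383,275). Next come an enlarged crop to confirm and the measurements.

```bash
python3 - <<'E'
from h import *
A,B=load('scene'),load('side')
c=cv2.resize(A['im'][120:300,130:430],None,fx=2.6,fy=2.6,interpolation=cv2.INTER_CUBIC)
d=cv2.resize(B['im'][145:310,200:440],None,fx=1,fy=1)
c=cv2.convertScaleAbs(c,alpha=1.3)
cv2.imwrite('pics/crop.png',c[:,:,::-1])
for nm,M in(('scene',A),('side',B)):
    h=cv2.cvtColor(M['im'],cv2.COLOR_RGB2HSV)
    for col,lo,hi in(('green',(65,100,30),(90,255,255)),('wood',(3,120,60),(16,255,255))):
        k=cv2.inRange(h,lo,hi)
        k=cv2.morphologyEx(k,cv2.MORPH_CLOSE,np.ones((5,5)))
        n,_,st,ce=cv2.connectedComponentsWithStats(k)
        for i in range(1,n):
            if st[i,4]>150: print(nm,col,st[i],ce[i].round(1),onplane(M,ce[i],25 if col=='green' else 12).round(1))
E
```

```text
scene green [347 211  50  12 543] [371.2 217. ] [543.9 111.4  25. ]
scene wood [   0    0   91   74 3593] [38.2 26. ] [  -70.4 -1204.8    12. ]
scene wood [ 92   0  32  20 446] [106.8   8.8] [ -276.9 -1068.6    12. ]
scene wood [ 153    0   98   47 1105] [212.9   8. ] [-396.  -682.7   12. ]
scene wood [618  16  22  46 425] [631.7  33.5] [-583.1  813.9   12. ]
scene wood [  0  44  20  50 404] [ 5.8 71. ] [  233.7 -1061.3    12. ]
scene wood [240 143  47  21 545] [262.7 154. ] [ 399.4 -173.4   12. ]
scene wood [   0  154  138  109 3383] [ 76.8 229.7] [ 722.6 -436.6   12. ]
scene wood [ 199  187   81   28 1517] [239.7 202.7] [ 565.5 -160.7   12. ]
side green [293 249  20  50 730] [302.9 269.1] [551.3 111.2  25. ]
side wood [  132     0   209   139 21101] [232.8  53.6] [ 1443.9 -1565.3    12. ]
side wood [345   0   9  67 300] [349.1  31.5] [  969.6 -2509.3    12. ]
side wood [ 357    0  118   78 4657] [414.3  27.3] [  531.  -2867.8    12. ]
side wood [ 620    0   20  156 2825] [629.8  72.4] [ -586.3 -1783.2    12. ]
side wood [ 355   81  136   30 2113] [417.2  94.5] [  413.1 -1082.9    12. ]
side wood [ 276  127  103   48 1189] [322.5 150.2] [ 649.9 -432.6   12. ]
side wood [  49  172  117   98 2930] [106.8 219.1] [1007.2   50.8   12. ]
side wood [319 183  28  40 509] [331.5 205.8] [ 555.  -135.6   12. ]
side wood [388 196  37  30 451] [403.8 209.5] [ 393.5 -165.1   12. ]
side wood [365 255  26  27 245] [379.2 265.2] [421.8  47.2  12. ]
side wood [354 278  30  30 225] [369.3 289.8] [429.8 118.4  12. ]
side wood [294 286  18  13 164] [302.2 291.4] [540.3 153.1  12. ]
```

View pics/crop.png

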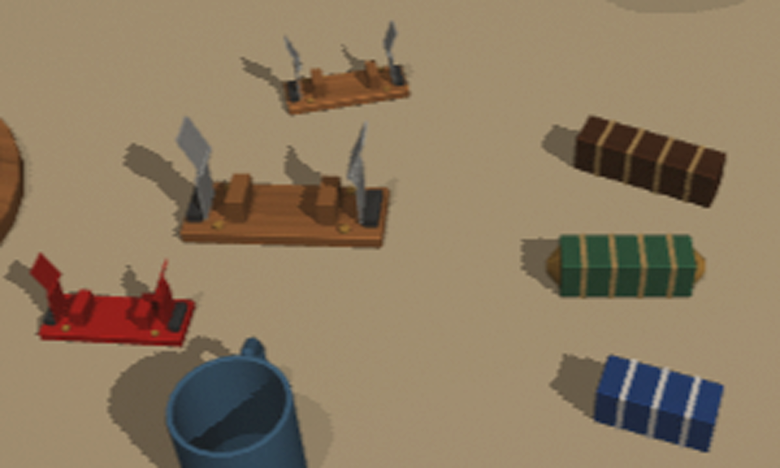

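The crop confirms it: the larger wooden stand has its base corners at about (181,235), (384,237) and (389,187) in crop pixels. The green block's top-face corners are at about (561,235), (690,235), (694,264) and (560,266).

```bash
python3 - <<'E'
from h import *
A=load('scene')
f=lambda u,v,z: onplane(A,(u/2.6+130-.3,v/2.6+120-.3),z).round(1)
for p in((561,235),(690,235),(694,264),(560,266)): print('g',f(*p,34))
for p in((181,235),(384,237),(389,187)): print('s',f(*p,12))
for p in((590,118),(724,152),(712,182)): print('br',f(*p,34))
for p in((613,357),(722,384),(712,425)): print('bl',f(*p,34))
for n in('scene','side'):
  M=load(n)
for p in((0,0,0),): pass
m=eyes.camera_model('wrist'); print(m, tooloff((545,110,34)))
E
```

```text
g [547.9  59.8  34. ]
g [521.  154.1  34. ]
g [550.3 161.4  34. ]
g [579.4  66.5  34. ]
s [ 608.2 -231.5   12. ]
s [566.6 -77.3  12. ]
s [511.1 -92.7  12. ]
br [405.4  51.7  34. ]
br [418.1 166.6  34. ]
br [457.1 162.1  34. ]
bl [652.5 120.9  34. ]
bl [655.  195.7  34. ]
bl [689.9 193.8  34. ]
{'intrinsics': array([[290.42780777,   0.        , 314.79601743],
       [  0.        , 290.42780777, 202.22069368],
       [  0.        ,   0.        ,   1.        ]]), 'R': array([[ 0.45049669, -0.89277497, -0.0023647 ],
       [-0.85936261, -0.43435155,  0.26987892],
       [-0.24196826, -0.11954742, -0.96289136]]), 't': array([-623.94336956,  -31.09937208,  392.51449395])} [ 535.9546455  -477.08186022  180.64266946]
```

```bash
python3 -m jog '{"dp":[[67,-60,0],[134,-119,0],[201,-179,0],[268,-238,0],[268,-238,0],[335,-298,0],[402,-358,0],[402,-358,0]],"twist":[-7,-14,-21,-28,-35,-42,-49,-56],"claw":[-1,-1,-1,-1,-1,-1,-1,-1]}'
python3 - <<'E'
from h import *
s=readout.state();print(tooloff((549.7,110.5,180)),np.degrees(s['tcp_rot']))
E
```

```text
t: 0.77
eef_pos: [404.4, -245.8, 214.6]
tcp_rot: [-3.141, -0.0, 1.451]
ft_force: [0.7, -0.0, 0.6]
opening: 0.999
[371.15645483 101.65864599  34.57102254] [-1.79993463e+02 -2.42316736e-03  8.31283638e+01]
```

```bash
python3 -m jog '{"dp":[[41,11,4],[82,23,8],[123,34,12],[164,45,16],[205,56,20],[246,68,24],[287,79,28],[330,90,32]],"twist":[-4,-8,-12,-16,-20,-22,-22,-22],"claw":[-1,-1,-1,-1,-1,-1,-1,-1]}'
python3 -m jog '{"dp":[[20,5,0],[38,3,0],[38,3,0],[38,3,0]],"twist":[0,0,0,0],"claw":[-1,-1,-1,-1]}'
python3 - <<'E'
from h import *
print(np.degrees(readout.state()['tcp_rot']),tooloff((549.7,110.5,34)))
im,m=snap('wrist','w1')
h=cv2.cvtColor(im,cv2.COLOR_RGB2HSV)
k=cv2.inRange(h,(60,80,20),(95,255,255));k=cv2.morphologyEx(k,cv2.MORPH_CLOSE,np.ones((9,9)))
n,_,st,ce=cv2.connectedComponentsWithStats(k)
for i in range(1,n):
  if st[i,4]>150:
    print(st[i],ce[i],onplane(m,ce[i],34))
E
```

```text
t: 1.43
eef_pos: [531.4, 61.0, 183.2]
tcp_rot: [-3.141, 0.0, 1.83]
ft_force: [0.3, -0.3, -0.2]
opening: 1.004
t: 1.77
eef_pos: [523.9, 96.9, 183.3]
tcp_rot: [-3.141, 0.0, 1.831]
ft_force: [-0.5, -1.2, 0.5]
opening: 1.0
[-1.79963190e+02  4.30747966e-03  1.04910049e+02] [  6.49937691  28.47635035 149.28603273]
```

View pics/w1.png

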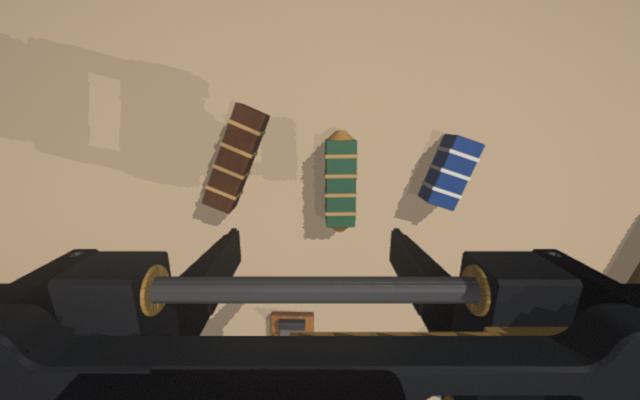

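The wrist view shows the green block at about (341,183), with brass cones at both ends and nearly parallel to the image columns. Brown at (237,158) and blue at (452,172) are clear of it. I'll relax the mask and fit a rectangle.

```bash
python3 - <<'E'
from h import *
M=load('wrist');im=M['im'];print(im[167,340],cv2.cvtColor(im,cv2.COLOR_RGB2HSV)[167,340])
h=cv2.cvtColor(im,cv2.COLOR_RGB2HSV)
k=cv2.inRange(h,(55,70,20),(105,255,255));k[:120]=0;k[240:]=0;k[:,:290]=0;k[:,390:]=0
k=cv2.morphologyEx(k,cv2.MORPH_CLOSE,np.ones((9,9)))
c=max(cv2.findContours(k,0,2)[0],key=cv2.contourArea)
b=cv2.boxPoints(cv2.minAreaRect(c));P=np.array([onplane(M,p,34) for p in b])
print(b.round(),P.round(1),P.mean(0),tooloff(P.mean(0)),[np.linalg.norm(P[i]-P[i-1]) for i in(0,1)])
E
```

```text
[ 78 108  85] [ 67  71 108]
[[327. 225.]
 [327. 141.]
 [355. 141.]
 [355. 225.]] [[547.7  60.9  34. ]
 [521.9 153.7  34. ]
 [551.1 161.5  34. ]
 [579.3  69.3  34. ]] [549.98548445 111.37642942  34.        ] [  8.13226499  28.7944982  149.45452431] [np.float64(32.73977240080116), np.float64(96.32782200593914)]
```

```bash
python3 -m jog '{"dp":[[8,29,0],[8,29,40],[8,29,80],[8,29,115],[8,29,145],[8,29,165],[8,29,177],[8,29,177]],"twist":[-1,-1,-1,-1,-1,-1,-1,-1],"claw":[-1,-1,-1,-1,-1,-1,-1,-1]}' && python3 -m jog '{"dp":[[0,0,0],[0,0,0],[0,0,0],[0,0,0],[0,0,0],[0,0,0],[0,0,0],[0,0,0]],"twist":[0,0,0,0,0,0,0,0],"claw":[1,1,1,1,1,1,1,1]}'
```

```text
t: 2.48
eef_pos: [549.6, 110.3, 4.5]
tcp_rot: [-3.138, -0.001, 1.845]
ft_force: [-1.4, -0.1, -0.7]
opening: 1.003
t: 3.15
eef_pos: [550.3, 111.6, 6.7]
tcp_rot: [3.141, 0.0, 1.847]
ft_force: [-0.4, -0.3, 0.5]
opening: 0.495
```

```bash
python3 -m jog '{"dp":[[0,0,0],[0,0,0],[0,0,0],[0,0,0],[0,0,0],[0,0,0]],"twist":[0,0,0,0,0,0],"claw":[1,1,1,1,1,1]}'; python3 -m jog '{"dp":[[0,0,-15],[0,0,-40],[0,0,-75],[0,0,-110],[0,0,-140],[0,0,-160],[0,0,-160]],"twist":[0,0,0,0,0,0,0],"claw":[1,1,1,1,1,1,1]}'
python3 - <<'E'
from h import *
print(tooloff((558,-162,51)))
E
```

```text
t: 3.65
eef_pos: [550.2, 111.5, 6.5]
tcp_rot: [-3.142, 0.0, 1.847]
ft_force: [-0.1, 0.8, 0.4]
opening: 0.358
t: 4.23
eef_pos: [551.7, 111.7, 170.6]
tcp_rot: [3.135, 0.001, 1.847]
ft_force: [0.1, 0.4, -1.2]
opening: 0.357
[-264.87849068  -69.18614756  119.47946665]
```

```bash
python3 -m jog '{"dp":[[-35,-8,0],[-75,-17,0],[-115,-26,0],[-155,-35,0],[-195,-44,0],[-235,-53,0],[-275,-61,0],[-300,-69,0]],"twist":[0,0,0,0,0,0,0,0],"claw":[1,1,1,1,1,1,1,1]}'; python3 -m jog '{"dp":[[-30,0,0],[-60,0,0],[-80,0,0],[-80,0,0],[-80,0,0],[-80,0,0]],"twist":[0,0,0,0,0,0],"claw":[1,1,1,1,1,1]}'
python3 - <<'E'
from h import *
snap('wrist','w2')
print(tooloff((558,-162,51)))
E
```

```text
t: 4.9
eef_pos: [565.3, -199.4, 165.1]
tcp_rot: [-3.141, -0.0, 1.845]
ft_force: [-0.3, 0.6, -1.6]
opening: 0.357
t: 5.4
eef_pos: [586.7, -272.1, 165.4]
tcp_rot: [-3.14, -0.002, 1.847]
ft_force: [0.3, 0.2, -1.4]
opening: 0.36
[113.47688646   2.25971633 114.93325599]
```

View pics/w2.png

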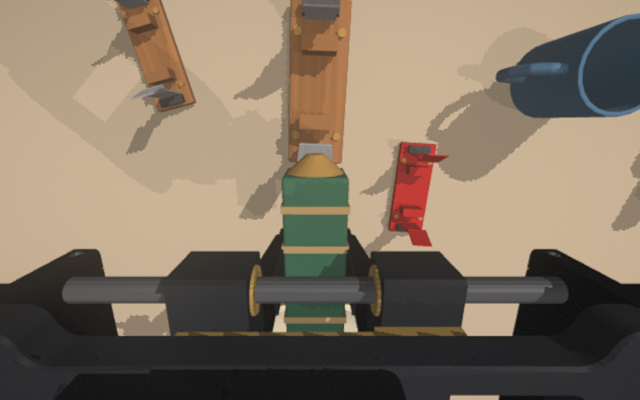

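The wrist view shows the held block square in the grip and the stand straight ahead, with its near-end base corners at about (290,160) and (342,163) and four brass screws on the base. Enlarging to read the screws and edges.

```bash
python3 - <<'E'
from h import *
im=load('wrist')['im'][0:180,260:380]
c=cv2.resize(im,None,fx=4,fy=3.3,interpolation=cv2.INTER_CUBIC)
c=cv2.resize(im,(400,600),interpolation=cv2.INTER_CUBIC)
cv2.imwrite('pics/w2c.png',c[:,:,::-1])
E
```

```text
(no output)
```

View pics/w2c.png

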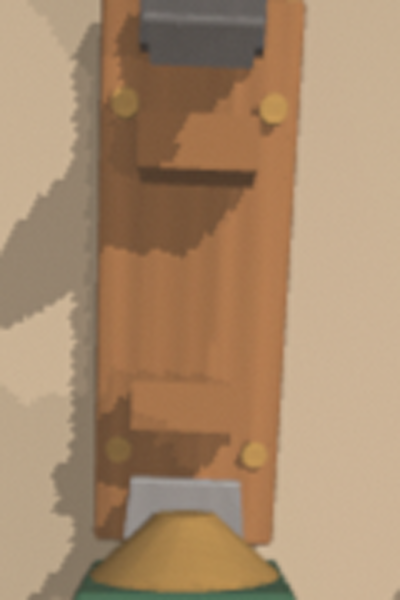

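```bash
python3 - <<'E'
from h import *
M=load('wrist')
f=lambda u,v,z: onplane(M,(u/3.3333+260-.35,v/3.3333-.35),z)
S=np.array([f(*p,13) for p in((124,102),(274,108),(118,449),(254,454))])
print(S.round(1)); c=S.mean(0)
d=(S[0]+S[1]-S[2]-S[3])[:2]; e=(S[1]+S[3]-S[0]-S[2])[:2]/2
print('c',c,'yaw',np.degrees(np.arctan2(-d[0],d[1])),np.degrees(np.arctan2(e[1],e[0])),np.linalg.norm(d)/2,np.linalg.norm(e))
for p in((95,538),(272,541)): 
  q=f(*p,12); print(q, (c-q)[:2]@d/np.linalg.norm(d))
s=readout.state();print(np.degrees(s['tcp_rot'][2])-90,tooloff((c[0],c[1],100)))
E
```

```text
[[ 524.5 -120.1   13. ]
 [ 568.  -109.5   13. ]
 [ 548.4 -218.    13. ]
 [ 591.5 -207.5   13. ]]
c [ 558.10431454 -163.77009369   13.        ] yaw 13.6048809785644 13.713238246075093 100.72597806165454 44.51436482569066
[ 548.34820219 -248.18849      12.        ] 79.75481693942443
[ 605.60135997 -233.04065767   12.        ] 78.49938720393222
15.836991275225046 [111.79881735   1.82895669  65.93180046]
```

```bash
python3 -m jog '{"dp":[[30,1,0],[60,1,0],[90,2,0],[107,2,0],[112,2,0],[112,2,0],[112,2,0],[112,2,0]],"twist":[1.5,1.5,1.5,1.5,1.5,1.5,1.5,1.5],"claw":[1,1,1,1,1,1,1,1]}'
python3 -m jog '{"dp":[[0,0,20],[0,0,40],[0,0,55],[0,0,65],[0,0,70],[0,0,75],[0,0,80],[0,0,80]],"twist":[0,0,0,0,0,0,0,0],"claw":[1,1,1,1,1,1,1,1]}'
python3 - <<'E'
from h import *
print(tooloff((558.1,-163.8,40)))
a,_=snap('scene');b,_=snap('side')
v=np.vstack([cv2.resize(a[130:230,180:310],(520,400)),cv2.resize(b[140:240,280:420],(520,200*520//280))[:198]])
cv2.imwrite('pics/ab.png',v[:,:,::-1])
E
```

```text
t: 6.12
eef_pos: [559.2, -165.4, 166.6]
tcp_rot: [3.141, 0.001, 1.82]
ft_force: [-0.1, -0.5, -2.8]
opening: 0.354
t: 6.78
eef_pos: [558.7, -164.8, 86.1]
tcp_rot: [-3.141, -0.0, 1.82]
ft_force: [0.4, 0.1, -2.0]
opening: 0.359
[ 1.08557303 -0.36890695 46.14995321]
```

View pics/ab.png

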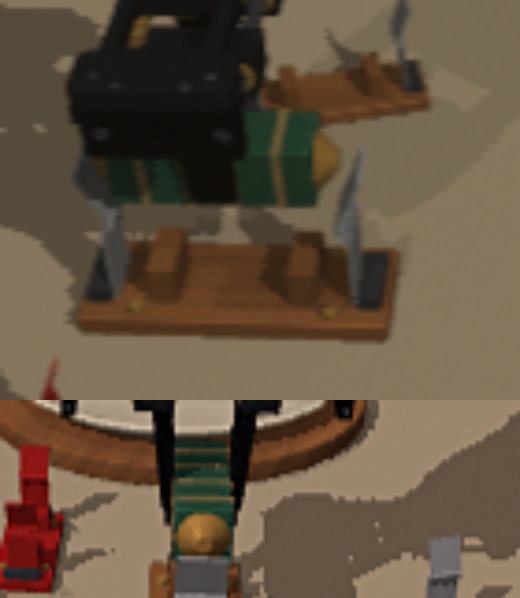

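The block sits above the stand between the clip flares, with its cones just inside the clip tops, and centred across the stand in the side view. Now I press straight down in small steps.

```bash
python3 -m jog '{"dp":[[1,0,6],[1,0,11],[1,0,15],[1,0,19],[1,0,23],[1,0,26],[1,0,29],[1,0,31]],"twist":[0,0,0,0,0,0,0,0],"claw":[1,1,1,1,1,1,1,1]}'
python3 -m jog '{"dp":[[0,0,3],[0,0,6],[0,0,9],[0,0,11],[0,0,13],[0,0,14],[0,0,15]],"twist":[0,0,0,0,0,0,0],"claw":[1,1,1,1,1,1,1]}'
```

```text
t: 7.55
eef_pos: [558.7, -163.7, 55.4]
tcp_rot: [3.141, 0.0, 1.82]
ft_force: [0.7, 0.2, 0.6]
opening: 0.356
t: 8.13
eef_pos: [558.4, -163.6, 40.5]
tcp_rot: [-3.141, -0.0, 1.82]
ft_force: [-5.4, 1.6, 17.5]
opening: 0.357
```

```bash
python3 -m jog '{"dp":[[0,0,1],[0,0,2],[0,0,2],[0,0,2]],"twist":[0,0,0,0],"claw":[1,1,1,1]}'
python3 - <<'E'
from h import *
a,_=snap('scene');b,_=snap('side')
v=np.vstack([cv2.resize(a[130:230,180:310],(520,400)),cv2.resize(b[140:240,280:420],(520,371))[:198]])
v=np.hstack([cv2.resize(a[140:230,180:300],(400,300),interpolation=2),cv2.resize(b[150:240,280:400],(400,300),interpolation=2)])
cv2.imwrite('pics/ab2.png',v[:,:,::-1])
E
```

```text
t: 8.47
eef_pos: [558.4, -163.6, 40.5]
tcp_rot: [3.141, 0.001, 1.821]
ft_force: [-7.3, 2.3, 21.3]
opening: 0.355
```

View pics/ab2.png

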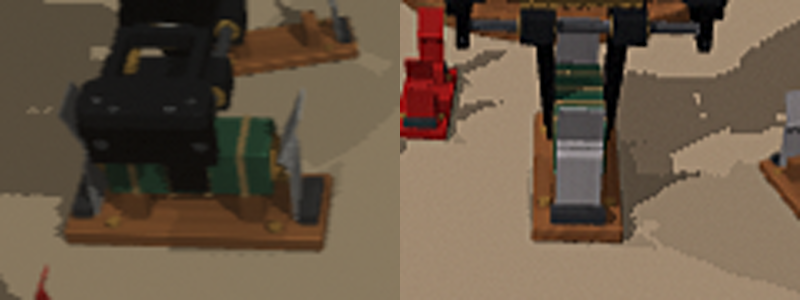

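The block rests on both supports, and z stops at 40.5 (expected 34+6.5) while the force rises. It is home, so I release and retract.

```bash
python3 -m jog '{"dp":[[0,0,-2],[0,0,-2],[0,0,-2],[0,0,-2],[0,0,-2],[0,0,-2],[0,0,-2],[0,0,-2]],"twist":[0,0,0,0,0,0,0,0],"claw":[-1,-1,-1,-1,-1,-1,-1,-1]}'
python3 -m jog '{"dp":[[0,0,0],[0,0,0],[0,0,-10],[0,0,-30],[0,0,-60],[0,0,-100],[0,0,-140],[0,0,-160]],"twist":[0,0,0,0,0,0,0,0],"claw":[-1,-1,-1,-1,-1,-1,-1,-1]}'
python3 -m jog '{"dp":[[-30,0,0],[-60,0,0],[-90,0,0],[-110,0,0],[-110,0,0],[-110,0,0]],"twist":[0,0,0,0,0,0],"claw":[-1,-1,-1,-1,-1,-1]}'
python3 - <<'E'
from h import *
a,_=snap('scene');b,_=snap('side');snap('wrist')
v=np.hstack([cv2.resize(a[130:300,180:420],(400,300),interpolation=2),cv2.resize(b[150:240,280:400],(400,300),interpolation=2)])
v=np.vstack([v,np.hstack([cv2.resize(load('wrist')['im'],(400,250)),cv2.resize(a[150:225,190:310],(400,250),interpolation=2)])])
cv2.imwrite('pics/fin.png',v[:,:,::-1])
E
```

```text
t: 9.23
eef_pos: [558.5, -163.7, 40.4]
tcp_rot: [-3.141, -0.0, 1.82]
ft_force: [1.0, 0.3, -0.6]
opening: 0.862
t: 9.9
eef_pos: [559.4, -163.9, 206.0]
tcp_rot: [3.137, 0.003, 1.821]
ft_force: [0.6, 0.7, -0.2]
opening: 1.002
t: 10.4
eef_pos: [585.4, -270.8, 200.8]
tcp_rot: [-3.142, -0.0, 1.819]
ft_force: [0.2, 0.4, -0.4]
opening: 1.0
```

View pics/fin.png

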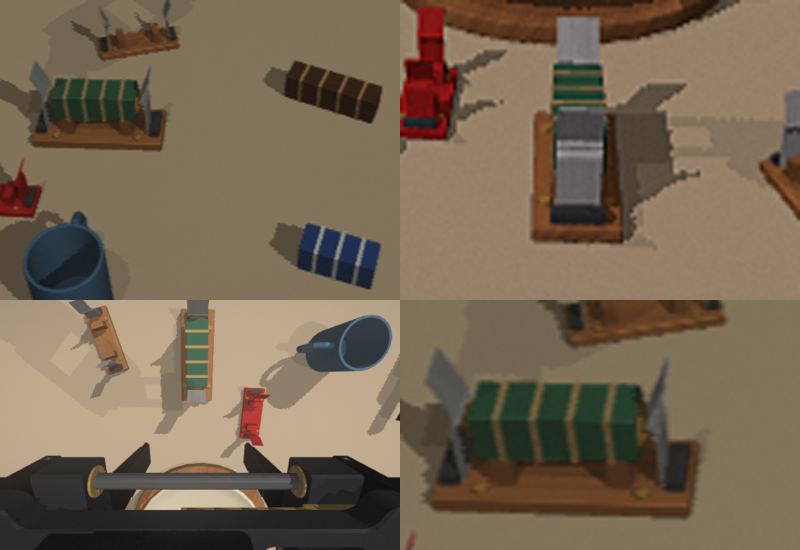

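All views show the block lying level on the rests between both clips. Brown and blue are undisturbed and the gripper is clear. I'll do one numeric check, then hand in.

```bash
python3 - <<'E'
from h import *
M=load('wrist');h=cv2.cvtColor(M['im'],cv2.COLOR_RGB2HSV)
k=cv2.inRange(h,(45,60,20),(100,255,255));k[170:]=0;k[:,:270]=0;k[:,350:]=0
k=cv2.morphologyEx(k,cv2.MORPH_CLOSE,np.ones((9,9)))
c=max(cv2.findContours(k,0,2)[0],key=cv2.contourArea)
b=cv2.boxPoints(cv2.minAreaRect(c));P=np.array([onplane(M,p,68) for p in b])
print(P.round(1),P.mean(0),[np.linalg.norm(P[i]-P[i-1]) for i in(0,1)])
job_done()
E
```

```text
[[ 530.7 -120.4   68. ]
 [ 561.4 -112.6   68. ]
 [ 587.2 -207.5   68. ]
 [ 553.5 -216.1   68. ]] [ 558.2087961  -164.12486116   68.        ] [np.float64(98.38696171802908), np.float64(31.670785685845544)]
the job is handed in; nothing more can be done
```

The green block is snapped into the larger wooden clip stand and released, and I handed the job in at about 10.5 s of the 38 s allowed.

- **Fully home:** while pressing, the tool stopped firmly at 40.5 mm, where the block should meet the rests. The upward force then rose to about 21 N with no further travel.
- **Position after release:** the last wrist view puts the block's centre at (558.2, -164.1) mm, against a measured seat of (558.1, -163.8) mm. Taking the top as 68 mm high, its size came out at 98 x 32 mm (true 100 x 34 mm).
- **Surroundings:** the brown and blue blocks look undisturbed in the final picture. The gripper is open and clear, reading about zero force.

No last check failed. The one disagreement was the stand's angle, about 13.6° from the wrist view and 15.1° from the scene view. I used a value in between, well inside the 10° tolerance. The first green mask in the wrist view also found nothing until I relaxed its colour limits.

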